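# Reseat the sample tray on the sliding viewing stage by feel

### The arm

A 6-joint arm with a two-finger parallel gripper is mounted at the origin on the work surface. World frame = base frame: x ahead of the robot, y to its left, z up, the work surface at z = 0. Lengths are in mm, angles in degrees, forces in N, time in s.
With the tool pointing down it reaches from about 300 to 850 mm from the base axis. Payload 4.2 kg.
Tool frame: the origin (TCP) lies midway between the tips of the shut fingers; the grasp point (between the pads) lies 19 mm behind it; z points along the fingers, y is the line along which they close (so a half turn about z gives the same grasp; the last joint's range is limited). The gripper opens to 91 mm and grips with 3 to 60 N. Pads are 32 mm wide; open, the fingers measure 118 mm over their backs; the gripper's body (76 mm by 178 mm) begins 60 mm behind the grasp point.
Start: joints at [71.505, 18.312, 89.639, -0, 72.044, -1.146], TCP at [171.465, 548.859, 181.376] pointing down, gripper open.
Joint ranges: [-177.97, 177.97], [-48.28, 115.42], [12.27, 149.76], [-77.06, 257.06], [2.81, 150.46], [-146.56, 146.56]. Speed limits (degrees/s): [147.25, 147.25, 180, 180, 180, 180].

### API

Orientations are given as [roll, pitch, yaw] about the fixed x, y, z axes, in that order (R = Rz(yaw) Ry(pitch) Rx(roll)).
In Python, from workcell import env gives the robot as it stands.
- The arm moves only by the shell command python3 -m jog 'ROWS' [FORCE]. ROWS is a JSON object of lists of equal length, an entry for each row: "jaw": the finger opening in mm, from 0 to 91.2; "slide": the shift along the tool's x, y, z in units of 30 mm (1.0 is 30 mm), a list of three; "spin": the turn about the tool's z in units of 8 degrees (1.0 is 8 degrees). In form: {"jaw": [jaw, ...], "slide": [[dx, dy, dz], ...], "spin": [spin, ...]}. A call has 1 to 10 rows; each row shifts and turns the commanded pose from where the row before left it, along the tool's axes as they then stand; what a row does not reach is not made up. A row lasts 1/10 s, in which the tool goes at most 50 mm and 8.59 degrees, less where a joint would pass 70% of its speed; a pose out of reach is approached as far as the arm can. A call is refused whole if a number of a shift passes 1 or a number of a turn 1, either way. A call with a gripper value outside its range is refused whole. The fingers move at their own pace and stop on an object; FORCE is the grip in N (left out, the last holds). Time passes only in rows, so rows that do not move let the fingers close. It gives the time, the measured TCP pose, the force, the opening and the grip force at its end, in the units of the state.
- env.state(): the state, without advancing time (a new reading comes with each control period).
- env.grab_frame(name): name is "side" or "top" or "wrist"; returns the picture (480x640x3 uint8, red, green, blue); there is no depth.
- env.camera_model(name): a dict with "fx", "fy", "cx", "cy" (pixels), "camera_from_world" (4x4, takes a point from world to camera coordinates). Camera axes: x right, y up, looking along -z (the intrinsics and any distortion apply to the point x, -y, -z); pixel columns grow to the right and rows downward; lengths in mm; the calibration is good to about 2 mm. A picture is of the moment at which its call begins: read the wrist's pose just before it. camera_model takes no time and is no camera call; for the wrist camera it gives the pose at the moment of the call.
- env.job_done(): hands the job in; it is judged then, once.
The state is a dict: "time_s": time; "qpos": joint angles; "qvel": joint speeds; "effort": joint torques, N m; "ee_pos": TCP position; "ee_rot": TCP orientation; "force": force on the tool from outside, world axes, zero at the start; "torque": the same for the moment, N m; "gripper_width": finger opening in mm; "gripper_force": force on a finger pad.
Only numpy, scipy, OpenCV 4.12 (cv2) and the standard library are available. Lean on these libraries where they do the work, as an engineer would, in place of code of your own. Each camera call takes 0.05 s, during which the arm holds its last target. There are 200 camera calls.

### The job

Pick up the white three-footed sample tray by its handle and set it on the sliding stage so that all three ball feet are fully home: one in the round pit, one in the groove, one on the lower ledge. Nobody measured where the stage's seat block was left, so rest the feet lightly on it and feel along until they drop in, never bumping or pressing hard, and settle the tray fully down before you let go. Leave the other things on the bench alone.

Things in the scene. Friction and masses are not known exactly. Their poses are not given: they have to be found in the camera images.
- tray: White tray, 115 (x) by 124 (y) mm, 0.3 to 0.65 kg, on three equal steel balls, 16 mm diameter. Origin: level with the balls' lowest points, below the handle's centre; z up. Floor 14 to 19 mm above the origin, a lip to 28 mm along three edges; the +x edge has no lip and two balls beneath it. Once home, its axes are parallel to the bed's.
- handle (a point): Centre of the tray's handle bar, 55 mm above the tray's origin: pinch it here from above, fingers closing along the tray's x. The bar is 12 mm thick (x), 70 mm long (y), from 45 to 65 mm above the origin; below it the handle is open between two posts at y = +-29 mm.
- foot_pit (a point): Lowest point of the ball that belongs in the round pit: x = +35, y = +45, z = 0 mm in the tray's frame.
- foot_groove (a point): Lowest point of the ball that belongs in the groove: x = +35, y = -45, z = 0 mm in the tray's frame.
- foot_ledge (a point): Lowest point of the ball that belongs on the lower ledge: x = -45, y = 0, z = 0 mm in the tray's frame.
- stand: Fixed bed of the sliding stage, 200 (x) by 120 (y) by 30 mm; origin under its centre, z up. On its two rails along x sits a bare aluminium seat block (dark steel inserts), 126 mm wide (y), clamped by the last user anywhere within 24 mm either side of the middle; this offset s along the bed's x is NOT in this pose. The clamp holds firm under the forces allowed.
- deck_level (a point): Fixed to the bed, not to the block: x = y = 0, z = 50 mm in the bed's frame, the height of the block's flat high deck (x = s-27 to s+64 mm). In the deck: a 45-degree conical pit, mouth 16 mm across, centre x = s+35, y = +45 mm; and a 45-degree V groove, 16 mm wide, along y from -61 to -29 mm, centre line x = s+35 mm.
- ledge_level (a point): Fixed to the bed: x = y = 0, z = 45.3 mm, the height of the block's flat lower ledge (x = s-70 to s-27 mm) and of all three balls' lowest points when home. The tray's origin is then at x = s, y = 0, z = 45.3 mm in the bed's frame; with two balls on the flat deck a level tray is at z = 50 mm: it drops 4.7 mm going home.
- magnifier: Bystander: green hand magnifier lying flat, ring 84 mm across, handle along its +x to 136 mm; origin below the lens centre.
- cell: Bystander: round battery cell standing up, 33 mm diameter, 58 mm high; origin under its centre.
- tub: Bystander: open white tub of used cells, 150 by 120 by 55 mm; origin under its centre.
- jar: Bystander: clear jar with black cap, 70 mm diameter, 90 mm high; origin under its centre.
There are look-alikes about, which are no part of the job. What is shaped like the tray but green is not meant.

How it is judged (in metres and radians):
On the way, in this order (a step that is already met when the one before it is completed fails the run):
1. the tray is lifted clear of the bench, held by the fingers (height (world z) of tray above 0.055 m and contact force between the fingers and tray above 2 N), for 0.1 s.
2. all three feet are down in their seats (within 2 mm in height), the tray touching the stage and still held by the fingers (z of foot_pit in the frame of stand between 0.0433 and 0.0473 m and z of foot_groove in the frame of stand between 0.0433 and 0.0473 m and z of foot_ledge in the frame of stand between 0.0433 and 0.0473 m and contact force between tray and stand above 0.3 N and contact force between the fingers and tray above 2 N), for 0.1 s.
At the end, for the whole second after the job is handed in: The tray rests still on the stage, released, each ball's lowest point 45.3 mm (within 1.5 mm) above the underside of the bed, so in pit, groove and on the ledge; centred across the bed within 3 mm, parallel within 0.04 rad (z of foot_pit in the frame of stand between 0.0438 and 0.0468 m and z of foot_groove in the frame of stand between 0.0438 and 0.0468 m and z of foot_ledge in the frame of stand between 0.0438 and 0.0468 m and y of tray in the frame of stand between -0.003 and 0.003 m and angle between the x axis of tray and the x axis of stand, either way round below 0.04 rad and contact force between tray and stand above 1 N and linear speed of tray below 0.01 m/s); the robot touches nothing.
It fails at once if the tray and the stage press on each other with more than 30 N (contact force between tray and stand above 30 N).
It fails at once if the tray is tipped by more than 0.5 rad (angle between tray's own z axis and vertical above 0.5 rad).
It fails at once if the magnifier, cell, tub or jar is shifted by more than 20 mm (distance of any of magnifier, cell, tub, jar from where it was at the start of the episode above 0.02 m).
It also fails if it takes over 61 s, if anything falls off the work surface, if the arm or the gripper's body presses on something with over 40 N, if the wrist force passes 120 N, or if a joint passes its speed limit or range.

## Working session

There is one attempt and no reset: what is moved stays moved. The work goes in short steps, Python scripts to look and compute and a shell command to move; the robot and the scene stay as the last step left them, time stands still between calls to the robot, and variables do not carry over. Pictures are saved under pics/ and viewed, at most 10 in all, crops included, and the job is handed in when it is done.

```bash
mkdir -p pics; ls
python3 - <<'E'
from workcell import env
import cv2, numpy as np
np.set_printoptions(precision=4,suppress=True)
s=env.state(); print(s)
for n in("top","side"):
    f=env.grab_frame(n); cv2.imwrite(f"pics/{n}0.png",f[:,:,::-1]); m=env.camera_model(n); print(n,m)
E
```

```text
pics
{'time_s': 0.0, 'qpos': array([71.5042, 18.3517, 89.7057, -0.0016, 72.0437, -1.1435]), 'qvel': array([ 0.0737, -0.06  , -0.0665,  0.0161,  0.0637, -0.0576]), 'effort': array([  0.0001, -41.2474, -23.1975,   0.0728,   0.0457,  -0.0001]), 'ee_pos': array([171.3007, 548.3074, 180.5245]), 'ee_rot': array([-179.8989,   -0.0005,  162.6482]), 'force': array([0.3149, 0.4586, 0.1503]), 'torque': array([-0.0115, -0.0698, -0.0114]), 'gripper_force': 0.0, 'gripper_width': 91.36742953312331}
top {'fx': 489.5399588912827, 'fy': 489.5399588912827, 'cx': 314.9320554277204, 'cy': 226.15312087456584, 'camera_from_world': array([[   -0.0119,    -0.9999,     0.0078,   -10.2756],
       [    0.9944,    -0.0111,     0.1054,  -569.5924],
       [   -0.1054,     0.009 ,     0.9944, -1497.9531],
       [    0.    ,     0.    ,     0.    ,     1.    ]])}
side {'fx': 568.3830454262608, 'fy': 568.3830454262608, 'cx': 341.8118267947122, 'cy': 238.7804686976453, 'camera_from_world': array([[    0.7748,    -0.6322,    -0.0012,  -430.8311],
       [    0.3614,     0.4415,     0.8212,  -234.7035],
       [   -0.5186,    -0.6367,     0.5706, -1197.7462],
       [    0.    ,     0.    ,     0.    ,     1.    ]])}
```

View pics/top0.png

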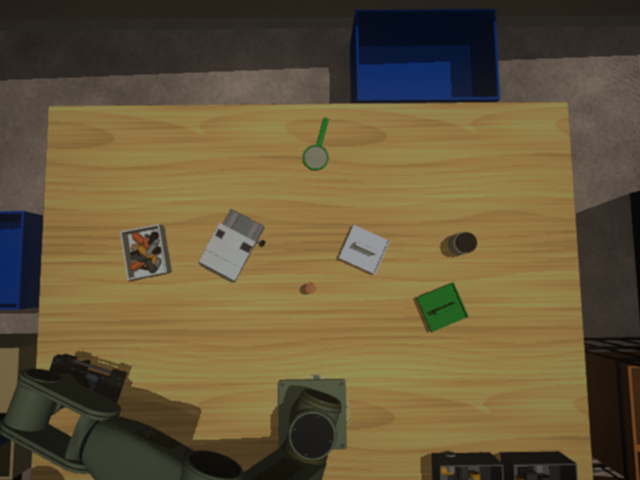

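View pics/side0.png

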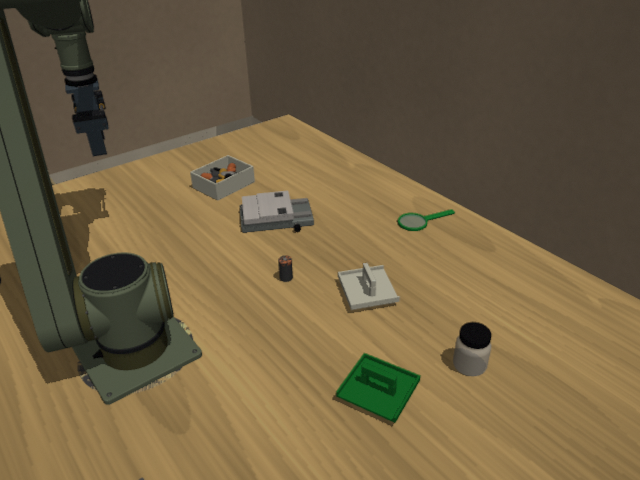

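Run:
```python
import cv2, numpy as np
t=cv2.imread("pics/top0.png");s=cv2.imread("pics/side0.png")
a=cv2.resize(t[200:290,190:400],(800,343),interpolation=cv2.INTER_CUBIC)
b=cv2.resize(s[180:320,230:410],(330,257),interpolation=cv2.INTER_CUBIC)
c=cv2.resize(s[255:320,325:410],(336,257),interpolation=cv2.INTER_CUBIC)
o=np.zeros((600,800,3),np.uint8);o[:343]=a;o[343:,:330]=b;o[343:,340:676]=c
o=np.clip(o.astype(float)*1.2,0,255).astype(np.uint8)
cv2.imwrite("pics/crop1.png",o)
```

```text
(no output)
```

View pics/crop1.png

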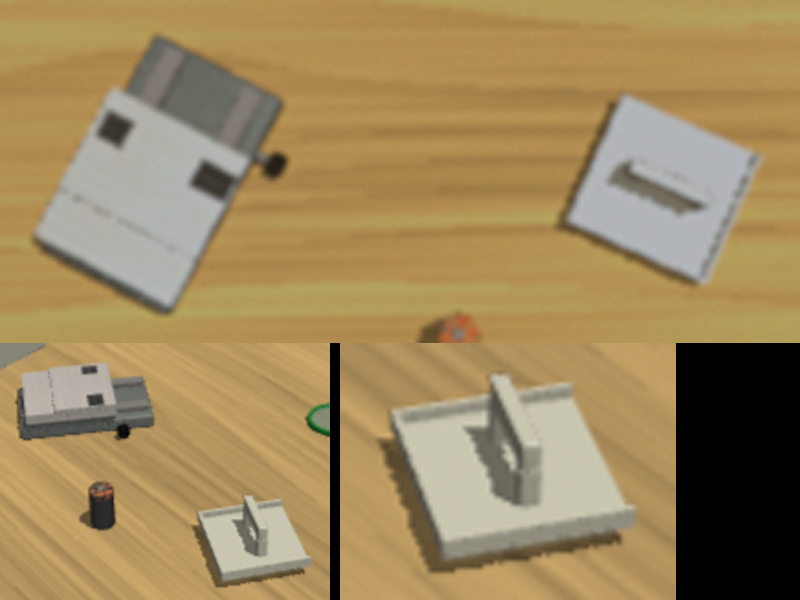

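Candidates in the top view: white tray (363,249), green look-alike (442,307), white tub (146,252) and the white/grey stage block (232,245). The one at (363,249) fits, since it is white with a handle bar. The side crop shows lips on three edges and none on the right, so its +x points away from the robot, the same general way as the bed's. In the stage, the square pit insert is at (220,234) and the longer groove insert is at (246,247).

```bash
cat > h.py <<'E'
import cv2, numpy as np
from workcell import env
np.set_printoptions(precision=2,suppress=True)
def ray(m,px,z):
    T=np.array(m["camera_from_world"]);R=T[:3,:3];c=-R.T@T[:3,3]
    px=np.atleast_2d(np.float64(px))
    d=np.c_[(px[:,0]-m["cx"])/m["fx"],-(px[:,1]-m["cy"])/m["fy"],-np.ones(len(px))]@R
    return c+d*((z-c[2])/d[:,2])[:,None]
def proj(m,p):
    T=np.array(m["camera_from_world"]);q=np.atleast_2d(p)@T[:3,:3].T+T[:3,3]
    return np.c_[m["cx"]+m["fx"]*q[:,0]/-q[:,2],m["cy"]+m["fy"]*q[:,1]/q[:,2]]
def sub(m): return m
E
python3 - <<'E'
from h import *
t=cv2.imread("pics/top0.png");m=env.camera_model("top")
hsv=cv2.cvtColor(t,cv2.COLOR_BGR2HSV)
for name,(x0,x1,y0,y1),z in(("tray",(330,400,215,285),24),("block",(190,270,200,290),50)):
    k=((hsv[...,1]<45)&(hsv[...,2]>140)).astype(np.uint8);k2=0*k;k2[y0:y1,x0:x1]=k[y0:y1,x0:x1]
    c=max(cv2.findContours(k2,0,2)[0],key=cv2.contourArea);r=cv2.minAreaRect(c);b=ray(m,cv2.boxPoints(r),z)
    print(name,r,"\n",b,"centre",b.mean(0),"edges",np.linalg.norm(b-np.roll(b,-1,0),axis=1))
    for i in range(4):
        e=b[(i+1)%4]-b[i];print(np.degrees(np.arctan2(e[1],e[0])),end=" ")
    print()
print("handle",ray(m,[(190+667/3.81,200+183/3.81)],65))
print("inserts",ray(m,[(190+115/3.81,200+128/3.81),(190+211/3.81,200+180/3.81)],50))
m=env.camera_model("wrist");T=m["camera_from_world"];print(m["fx"],m["cx"],m["cy"],-T[:3,:3].T@T[:3,3],T[:3,:3])
E
```

```text
tray ((363.3081970214844, 248.3218994140625), (36.74570083618164, 35.421531677246094), 24.443954467773438) 
 [[ 473.13  -91.5    24.  ]
 [ 573.64 -139.24   24.  ]
 [ 524.63 -242.98   24.  ]
 [ 424.75 -194.63   24.  ]] centre [ 499.04 -167.09   24.  ] edges [111.27 114.74 110.97 113.92]
-25.40454843871238 -115.28550975079872 154.17157355027638 64.86752268266451 
block ((226.4748992919922, 251.01792907714844), (40.04377746582031, 42.58273696899414), 27.979473114013672) 
 [[466.08 339.05  50.  ]
 [580.94 279.18  50.  ]
 [521.73 170.36  50.  ]
 [407.77 230.94  50.  ]] centre [494.13 254.88  50.  ] edges [129.53 123.88 129.07 122.83]
-27.533130169741238 -118.54877019306781 152.00728771896488 61.66022818389315 
handle [[ 497.22 -168.03   65.  ]]
inserts [[547.58 274.59  50.  ]
 [504.74 197.17  50.  ]]
370.80342230841296 320.96731897460944 236.50306394587975 [101.98 570.02 382.66] [[ 0.3   0.95 -0.  ]
 [-0.92  0.29 -0.26]
 [-0.25  0.08  0.97]]
```

```bash
python3 -m jog '{"jaw":[91,91,91,91,91,91,91],"slide":[[-0.99,-0.625,0],[-0.99,-0.625,0],[-0.99,-0.625,0],[-0.99,-0.625,0],[-0.99,-0.625,0],[-0.99,-0.625,0],[-0.99,-0.625,0]],"spin":[0,0,0,0,0,0,0]}' >/dev/null
python3 -m jog '{"jaw":[91,91,91,91,91,91],"slide":[[-0.99,-0.625,0],[-0.99,-0.625,0],[-0.99,-0.625,0],[-0.99,-0.625,0],[-0.99,-0.625,0],[-0.98,-0.625,0]],"spin":[0,0,0,0,0,0]}' >/dev/null
python3 -m jog '{"jaw":[91,91,91,91,91,91,91,91,91,91],"slide":[[0,0,0],[0,0,0],[0,0,0],[0,0,0],[0,0,0],[0,0,0],[0,0,0],[0,0,0],[0,0,0],[0,0,0]],"spin":[1,1,1,1,1,1,1,1,1,1]}' >/dev/null
python3 -m jog '{"jaw":[91,91,91,91,91,91],"slide":[[0,0,0],[0,0,0],[0,0,0],[0,0,0],[0,0,0],[0,0,0]],"spin":[1,1,0.6,0,0,0]}'
python3 - <<'E'
from h import *
import pickle
s=env.state();print(s["time_s"],s["ee_pos"],s["ee_rot"],s["qpos"])
m=env.camera_model("wrist");f=env.grab_frame("wrist");cv2.imwrite("pics/w1.png",f[:,:,::-1]);pickle.dump(m,open("w1.pkl","wb"))
E
```

```text
time_s: 3.0
ee_pos: [466.9, 201.1, 181.2]
ee_rot: [-180.0, 0.0, 61.9]
force: [0.7, 0.5, 0.1]
gripper_width: 91.1
gripper_force: 0.0
3.0 [466.92 201.12 181.2 ] [-179.99    0.01   61.92] [22.   12.32 98.08  0.   69.61 50.08]
```

View pics/w1.png

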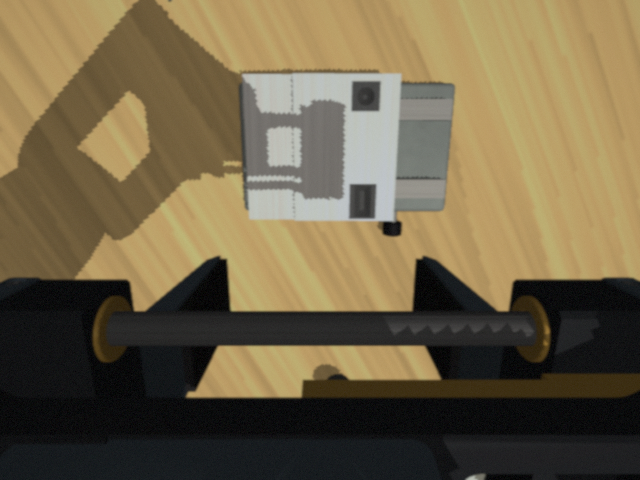

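Wrist view: the round pit is at about (365,96), the groove insert about (362,201), and the block spans x 243 to 400, y 72 to 220. Next I measure the inserts precisely.

Run:
```python
from h import *
import pickle
m=pickle.load(open("w1.pkl","rb"));g=cv2.cvtColor(cv2.imread("pics/w1.png"),cv2.COLOR_BGR2GRAY)
P=[]
for x0,x1,y0,y1 in((346,386,76,116),(344,382,178,219)):
    k=(g[y0:y1,x0:x1]<130).astype(np.uint8)
    c=max(cv2.findContours(k,0,2)[0],key=cv2.contourArea)+[x0,y0]
    r=cv2.minAreaRect(c);b=ray(m,cv2.boxPoints(r),50);print(r,"size",np.linalg.norm(b-np.roll(b,-1,0),axis=1)[:2],"ctr",b.mean(0));P.append(b.mean(0))
print("hand:",ray(m,[(365.5,96.5),(362.5,201)],50))
d=P[0]-P[1];print("sep",np.linalg.norm(d),"yaw",np.degrees(np.arctan2(-d[0],d[1])))
# block edges: +x edge, ledge step (x=s-27), y sides
def edge(a,b,z):
    w=ray(m,[a,b],z);e=w[1]-w[0];return w,np.degrees(np.arctan2(e[1],e[0]))
k=(g>135).astype(np.uint8)
for r in (90,120,150,180,205):
    row=np.where(k[r,385:420]==0)[0];print(r,385+row[0],ray(m,[(385+row[0]-.5,r)],50))
for c in (270,310,335,390):
    a=np.where(k[60:100,c])[0];b=np.where(k[190:235,c])[0]
    w=ray(m,[(c,60+a[0]-.5),(c,190+b[-1]+.5)],50);print(c,60+a[0],190+b[-1],w.ravel(),np.linalg.norm(w[0]-w[1]))
```

```text
((365.5, 95.5), (29.0, 27.0), 90.0) size [22.58 23.03] ctr [550.06 277.05  50.  ]
((362.1933288574219, 200.50621032714844), (25.3738956451416, 33.75663375854492), 1.8476102352142334) size [30.86 22.76] ctr [507.73 198.15  50.  ]
hand: [[549.76 276.43  50.  ]
 [507.85 197.78  50.  ]]
sep 89.53619608573179 yaw -28.215965408046934
90 401 [[578.01 267.19  50.  ]]
120 400 [[567.09 245.7   50.  ]]
150 398 [[554.96 223.74  50.  ]]
180 398 [[543.89 200.03  50.  ]]
205 396 [[532.71 180.36  50.  ]]
270 60 234 [492.97 339.25  50.   418.04 210.07  50.  ] 149.33420734314163
310 60 234 [522.08 323.72  50.   450.83 192.58  50.  ] 149.23922980007077
335 60 234 [540.28 314.01  50.   471.33 181.65  50.  ] 149.23902240501437
390 60 220 [580.3  292.66  50.   522.11 169.65  50.  ] 136.07109416524995
```

```bash
python3 -m jog '{"jaw":[91,91,91,91,91,91,91],"slide":[[-0.952,0.508,0],[-0.952,0.508,0],[-0.952,0.508,0],[-0.952,0.508,0],[-0.952,0.508,0],[-0.952,0.508,0],[-0.952,0.508,0]],"spin":[0,0,0,0,0,0,0]}' >/dev/null
python3 -m jog '{"jaw":[91,91,91,91,91,91,91,91,91],"slide":[[-0.952,0.508,0],[-0.952,0.508,0],[-0.952,0.508,0],[-0.952,0.508,0],[-0.952,0.508,0],[-0.952,0.508,0],[0,0,0],[0,0,0],[0,0,0]],"spin":[0,0,0,0,0,-0.35,0,0,0]}'
python3 - <<'E'
from h import *
import pickle
s=env.state();print(s["time_s"],s["ee_pos"],s["ee_rot"],s["qpos"])
m=env.camera_model("wrist");f=env.grab_frame("wrist");cv2.imwrite("pics/w2.png",f[:,:,::-1]);pickle.dump(m,open("w2.pkl","wb"))
E
```

```text
time_s: 4.65
ee_pos: [466.4, -218.8, 181.2]
ee_rot: [-180.0, -0.0, 64.7]
force: [0.5, 0.3, 0.2]
gripper_width: 90.8
gripper_force: 0.0
4.65 [ 466.39 -218.8   181.23] [-179.96   -0.03   64.68] [-26.43  12.95  97.24   0.03  69.85  -1.12]
```

View pics/w2.png

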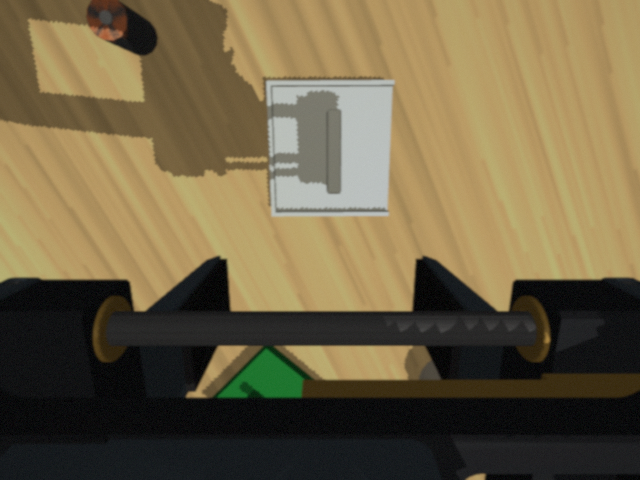

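The tray has a lip at left, top and bottom and none at right, so +x is along tool +y, as for the stage. The handle bar spans x 327 to 341, y 109 to 192.

Run:
```python
from h import *
import pickle
m=pickle.load(open("w2.pkl","rb"));g=cv2.cvtColor(cv2.imread("pics/w2.png"),cv2.COLOR_BGR2GRAY)
print(g[120,318:350],g[180,318:350])
h=ray(m,[(334.5,109),(334.5,192.5),(327.5,150),(341.5,150)],65)
print(h,"len",np.linalg.norm(h[0]-h[1]),"th",np.linalg.norm(h[2]-h[3]),"ctr",h[:2].mean(0),"yaw",np.degrees(np.arctan2((h[1]-h[0])[0],-(h[1]-h[0])[1])))
c=ray(m,[(265,79),(394,80)],28);c2=ray(m,[(272,216),(388,215)],28)
w=np.r_[c,c2];print(w,"tray ctr",w.mean(0),np.linalg.norm(w[0]-w[2]),np.linalg.norm(w[0]-w[1]))
for a,b in((2,0),):
    e=w[a]-w[b];print("left edge yaw",np.degrees(np.arctan2(e[0],-e[1])))
```

```text
[120 122 120 123 120 119 120 113 101  99 105 115 119 119 121 119 119 121
 120 121 120 116 125 155 179 187 190 190 189 188 188 189] [118 120 120 122 120 118 120 111 101  99 107 114 118 118 117 119 119 117
 119 118 116 116 132 163 182 188 189 190 190 188 191 190]
[[ 516.73 -138.06   65.  ]
 [ 488.15 -199.96   65.  ]
 [ 497.81 -165.08   65.  ]
 [ 508.39 -170.08   65.  ]] len 68.17708585816958 th 11.709614909527618 ctr [ 502.44 -169.01   65.  ] yaw -24.779383306655696
[[ 473.62  -86.77   28.  ]
 [ 577.17 -136.69   28.  ]
 [ 422.18 -200.16   28.  ]
 [ 525.06 -247.71   28.  ]] tray ctr [ 499.51 -167.83   28.  ] 124.50573802899665 114.94765567518327
left edge yaw -24.40377918686596
```

```bash
python3 -m jog '{"jaw":[60,60,60,60,60,60,60,60,60,60],"slide":[[0.7,0.11,0],[0.7,0.11,0],[0.61,0.11,0],[0,0,1],[0,0,1],[0,0,1],[0,0,0.7],[0,0,0.6],[0,0,0.5],[0,0,0]],"spin":[-0.06,0,0,0,0,0,0,0,0,0]}'
python3 -m jog '{"jaw":[60,60,5,5,5,5,5,5,5,5],"slide":[[0,0,0],[0,0,0],[0,0,0],[0,0,0],[0,0,0],[0,0,0],[0,0,0],[0,0,0],[0,0,0],[0,0,0]],"spin":[0,0,0,0,0,0,0,0,0,0]}' 25
python3 - <<'E'
from h import *
s=env.state();print(s["ee_pos"],s["ee_rot"],s["force"],s["torque"])
E
```

```text
time_s: 5.7
ee_pos: [499.5, -167.6, 35.7]
ee_rot: [-179.7, 0.0, 65.2]
force: [1.1, -0.0, 0.5]
gripper_width: 59.8
gripper_force: 0.0
time_s: 6.7
ee_pos: [501.0, -169.2, 37.3]
ee_rot: [-180.0, -0.0, 65.1]
force: [-0.6, -0.4, 0.8]
gripper_width: 5.0
gripper_force: 0.0
[ 501.05 -169.24   37.31] [-180.     -0.     65.13] [-0.63 -0.43  0.76] [-0.13  0.06 -0.02]
```

Run:
```python
from h import *
s=cv2.cvtColor(env.grab_frame("side"),cv2.COLOR_RGB2BGR);w=cv2.cvtColor(env.grab_frame("wrist"),cv2.COLOR_RGB2BGR)
o=np.zeros((400,800,3),np.uint8);o[:,:400]=cv2.resize(s[230:330,320:420],(400,400),interpolation=2);o[:300,400:]=cv2.resize(w,(400,300))
cv2.imwrite("pics/g1.png",np.clip(o*1.2,0,255).astype(np.uint8))
```

```text
(no output)
```

View pics/g1.png

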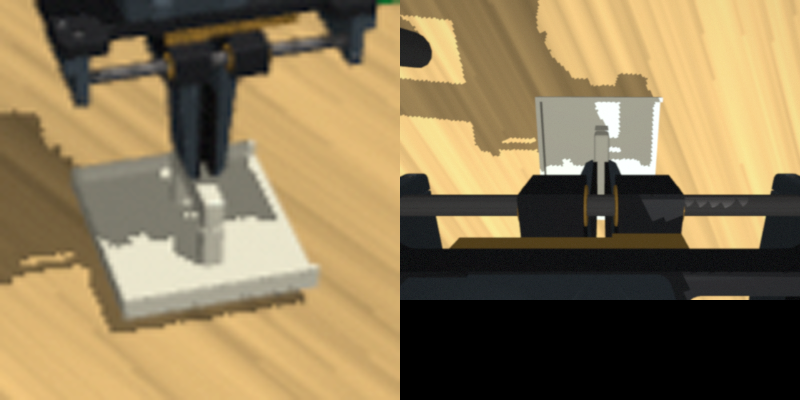

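The picture shows the fingers on either side of the bar, so the grasp is in the right place. The width reading of 5 mm does not match this, so I'll wait and re-read.

```bash
python3 -m jog '{"jaw":[0,0,0,0,0,0],"slide":[[0,0,0],[0,0,0],[0,0,0],[0,0,0],[0,0,0],[0,0,0]],"spin":[0,0,0,0,0,0]}' 30; python3 -c "
from workcell import env
s=env.state();print(s['ee_pos'],s['gripper_width'],s['gripper_force'])"
```

```text
time_s: 7.4
ee_pos: [501.0, -169.2, 37.3]
ee_rot: [-180.0, -0.0, 65.1]
force: [-0.0, 0.7, 0.5]
gripper_width: 0.7
gripper_force: 0.0
[ 501.04503724 -169.22327828   37.30572934] 0.7323401655603069 0.0
```

```bash
python3 - <<'E'
from h import *
m=env.camera_model("side");print(proj(m,[[501,-169,37],[501,-169,55],[501,-169,65],[501,-169,75]]))
y=np.array([.42,.907,0])
c=np.array([501,-169,0.])
print("bar ends top",proj(m,[c+35*y+[0,0,65],c-35*y+[0,0,65]]), "tray corners", proj(m,[[473.6,-86.8,28],[577,-136.7,19],[422,-200,28],[525,-247.7,28]]))
mt=env.camera_model("top");print("top", proj(mt,[[501,-169,37],[501,-169,65]]))
E
python3 - <<'E'
import cv2,numpy as np
s=cv2.imread("pics/side0.png")
a=cv2.resize(s[250:330,320:420],(800,600),interpolation=2)
cv2.imwrite("pics/s2.png",np.clip(a*1.2,0,255).astype(np.uint8))
E
```

```text
[[369.25 280.63]
 [369.46 274.59]
 [369.57 271.19]
 [369.69 267.76]]
bar ends top [[365.32 262.32]
 [374.01 280.44]] tray corners [[338.07 271.44]
 [383.51 267.58]
 [351.88 304.62]
 [399.91 296.36]]
top [[364.36 247.36]
 [365.36 246.78]]
```

View pics/s2.png

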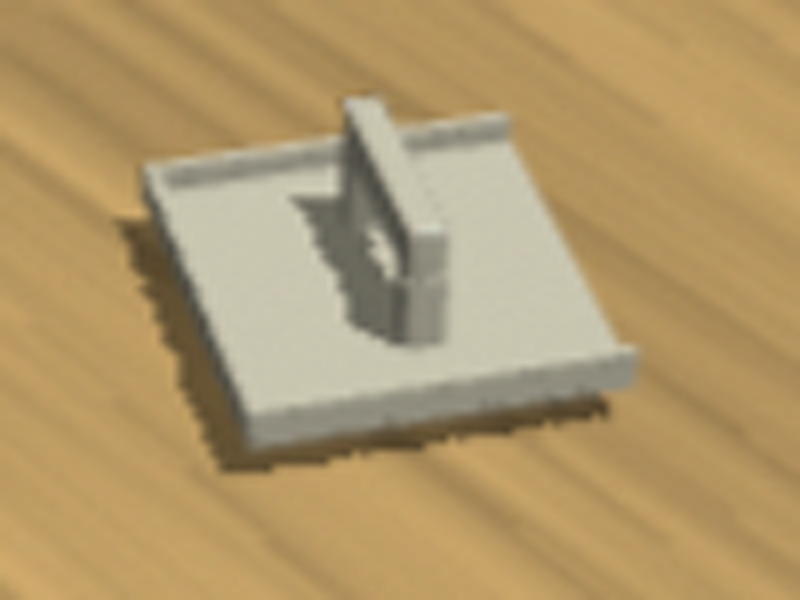

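Run:
```python
from h import *
m=env.camera_model("side");print(proj(m,[[171.3,548.3,180.5],[171.3,548.3,200],[171.3,548.3,220]]))
f=cv2.cvtColor(env.grab_frame("side"),cv2.COLOR_RGB2BGR);cv2.imwrite("pics/side3.png",f)
s0=cv2.imread("pics/side0.png")
o=np.zeros((450,800,3),np.uint8)
o[:,:450]=cv2.resize(f[230:305,330:405],(450,450),interpolation=2);o[:350,450:]=cv2.resize(s0[90:170,60:140],(350,350),interpolation=2)
cv2.imwrite("pics/g2.png",np.clip(o*1.6,0,255).astype(np.uint8))
```

```text
[[102.65 158.11]
 [100.9  151.54]
 [ 99.07 144.7 ]]
```

View pics/g2.png

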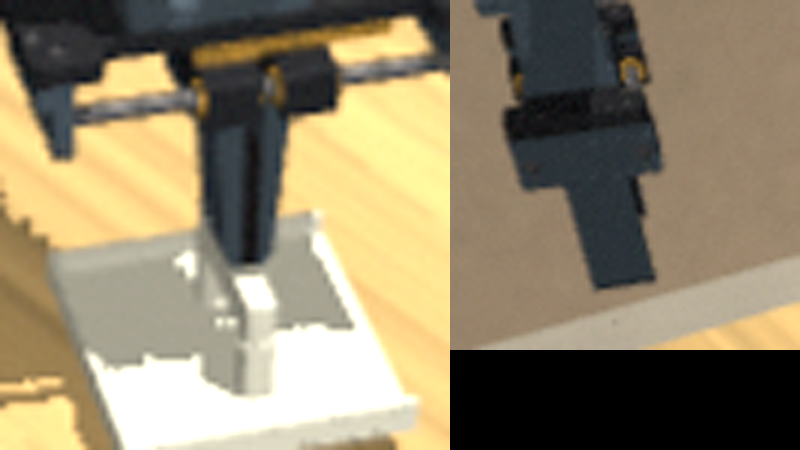

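Run:
```python
from h import *
m=env.camera_model("side")
def tips(p,yaw,half,z):
    a=np.radians(yaw);x=np.array([np.cos(a),np.sin(a),0]);y=np.array([np.sin(a),-np.cos(a),0])
    return np.array([[*(np.array(p[:2]+[0])+sx*16*x+sy*half*y)[:2],z] for sy in(-1,1) for sx in(-1,1)])
for z in(160,180,200,210): print("start",z,proj(m,tips([171.3,548.3],162.65,52,z)).round(1).tolist())
for z in(37,55,67): print("now",z,proj(m,tips([501.,-169.],65.1,6,z)).round(1).tolist())
s=env.state();print(s["qpos"],s["ee_pos"])
c=env.camera_model("wrist");T=c["camera_from_world"];print(-T[:3,:3].T@T[:3,3])
```

```text
start 160 [[111.9, 172.3], [99.1, 174.5], [109.5, 155.9], [97.4, 157.9]]
start 180 [[110.1, 165.6], [97.3, 167.7], [107.8, 149.4], [95.6, 151.3]]
start 200 [[108.3, 158.7], [95.4, 160.8], [106.1, 142.8], [93.8, 144.7]]
start 210 [[107.4, 155.3], [94.4, 157.3], [105.2, 139.5], [92.9, 141.3]]
now 37 [[368.7, 285.3], [364.9, 276.9], [373.7, 284.4], [369.8, 276.1]]
now 55 [[368.9, 279.2], [365.0, 270.9], [373.9, 278.4], [370.0, 270.1]]
now 67 [[369.1, 275.1], [365.2, 266.8], [374.1, 274.3], [370.1, 266.0]]
[-19.91  22.01 107.25   0.01  50.74   4.96] [ 501.06 -169.21   37.33]
[ 531.5  -103.65  239.38]
```

Both side views show the real fingertips about 31 mm higher than the reported TCP: at the start they were at z≈212 against a reported 181. Now they are shut just above the bar. I'll open, go 27 mm lower (tips at about z=41) and grip again.

```bash
python3 -m jog '{"jaw":[60,60,60,60,60,60,60,60,60,60],"slide":[[0,0,0],[0,0,0],[0,0,0],[0,0,0],[0,0,0],[0,0,0],[0,0,0.3],[0,0,0.3],[0,0,0.3],[0,0,0]],"spin":[0,0,0,0,0,0,0,0,0,0]}'
python3 -m jog '{"jaw":[5,5,5,5,5,5,5,5,5,5],"slide":[[0,0,0],[0,0,0],[0,0,0],[0,0,0],[0,0,0],[0,0,0],[0,0,0],[0,0,0],[0,0,0],[0,0,0]],"spin":[0,0,0,0,0,0,0,0,0,0]}' 30
python3 -c "
from workcell import env
s=env.state();print(s['ee_pos'],s['ee_rot'],s['force'],s['gripper_width'],s['gripper_force'])"
```

```text
time_s: 8.45
ee_pos: [499.7, -168.7, 8.5]
ee_rot: [-179.8, 0.0, 65.1]
force: [-0.1, 0.3, 0.1]
gripper_width: 59.9
gripper_force: 0.0
time_s: 9.45
ee_pos: [501.2, -169.3, 10.4]
ee_rot: [180.0, -0.0, 65.1]
force: [-0.5, 0.1, 1.8]
gripper_width: 11.3
gripper_force: 30.0
[ 501.21019094 -169.33015654   10.43714738] [ 1.79978021e+02 -6.58386855e-04  6.51409754e+01] [-0.5238053   0.09133717  1.83658067] 11.298287705915598 30.001537799835205
```

```bash
python3 -m jog '{"jaw":[5,5,5,5,5,5,5,5,5],"slide":[[0,0,-0.2],[0,0,-0.4],[0,0,-0.6],[0,0,-0.7],[0,0,-0.7],[0,0,-0.6],[0,0,-0.4],[0,0,-0.1],[0,0,0]],"spin":[0,0,0,0,0,0,0,0,0]}' 35
python3 - <<'E'
from h import *
s=env.state();print(s["time_s"],s["ee_pos"],s["ee_rot"],s["force"],s["torque"])
a=np.radians(s["ee_rot"][2]);x=np.array([np.cos(a),np.sin(a)]);y=np.array([np.sin(a),-np.cos(a)])
d=np.array([497.5,253.5])-s["ee_pos"][:2];print("units x,y",d@x/30,d@y/30)
E
```

```text
time_s: 10.35
ee_pos: [500.9, -169.1, 121.4]
ee_rot: [180.0, -0.0, 65.1]
force: [-0.4, 1.3, -3.3]
gripper_width: 11.7
gripper_force: 35.0
10.35 [ 500.87 -169.14  121.45] [180.    -0.01  65.13] [-0.42  1.28 -3.33] [-0.1   0.02  0.  ]
units x,y 12.734223688315904 -6.0272672725938845
```

```bash
python3 -m jog '{"jaw":[5,5,5,5,5,5,5,5],"slide":[[0.35,-0.166,0],[0.7,-0.331,0],[0.97,-0.459,0],[0.97,-0.459,0],[0.97,-0.459,0],[0.97,-0.459,0],[0.97,-0.459,0],[0.97,-0.459,0]],"spin":[0,0,0,0,0,0,0,0]}' >/dev/null
python3 -m jog '{"jaw":[5,5,5,5,5,5,5,5,5,5],"slide":[[0.97,-0.459,0],[0.97,-0.459,0],[0.97,-0.459,0],[0.97,-0.459,0],[0.97,-0.459,0],[0.7,-0.331,0],[0.314,-0.149,0],[0,0,0],[0,0,0],[0,0,0]],"spin":[0,0,0,0,0,0,0,0.2,0.19,0]}'
python3 -m jog '{"jaw":[5,5,5,5,5],"slide":[[0,0,0],[0,0,0],[0,0,0],[0,0,0],[0,0,0]],"spin":[0,0,0,0,0]}'
python3 - <<'E'
from h import *
import pickle
F=[]
s=env.state();print(s["time_s"],s["ee_pos"],s["ee_rot"],s["force"],s["torque"])
for n in("top","side","wrist"):
    m=env.camera_model(n);f=env.grab_frame(n);cv2.imwrite(f"pics/{n}4.png",f[:,:,::-1]);pickle.dump(m,open(f"{n}4.pkl","wb"))
t=cv2.imread("pics/top4.png");w=cv2.imread("pics/wrist4.png");sd=cv2.imread("pics/side4.png")
o=np.zeros((600,800,3),np.uint8);o[:300,:400]=cv2.resize(w,(400,300));o[:300,400:]=cv2.resize(sd[130:250,210:370],(400,300));o[300:,:400]=cv2.resize(t[200:290,175:295],(400,300));cv2.imwrite("pics/c4.png",o)
E
```

```text
time_s: 12.15
ee_pos: [497.4, 252.2, 121.1]
ee_rot: [-180.0, 0.1, 61.9]
force: [-1.4, 0.1, -5.0]
gripper_width: 12.1
gripper_force: 35.0
time_s: 12.65
ee_pos: [497.7, 253.3, 121.4]
ee_rot: [180.0, -0.0, 62.0]
force: [-0.5, 0.2, -4.2]
gripper_width: 12.1
gripper_force: 35.0
12.65 [497.71 253.29 121.42] [180.    -0.01  62.  ] [-0.54  0.23 -4.16] [-0.15  0.12 -0.01]
```

View pics/c4.png

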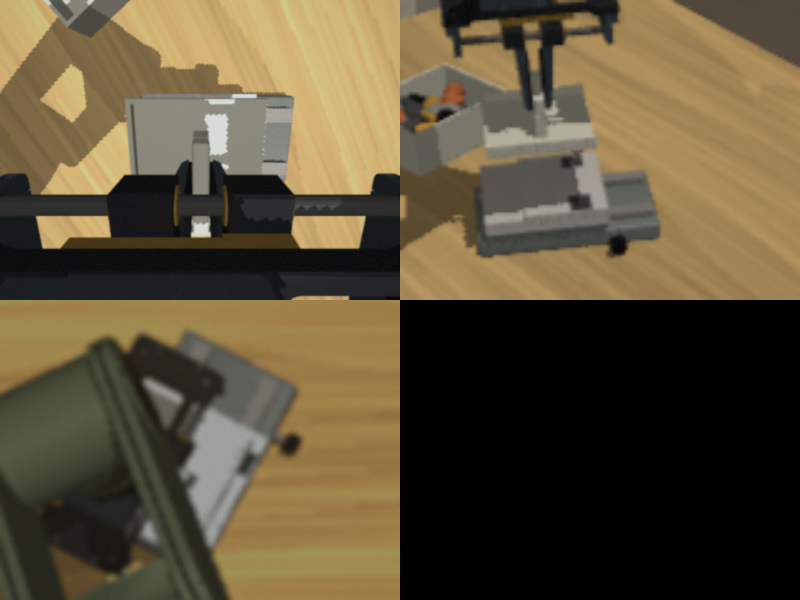

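The tray is held level above the stage. In the wrist view its long edges look parallel to the block. Next I lower to about 5 mm above the deck and take the force baseline.

```bash
python3 -m jog '{"jaw":[5,5,5,5,5,5,5,5,5,5],"slide":[[0,0,0.3],[0,0,0.4],[0,0,0.4],[0,0,0.35],[0,0,0.2],[0,0,0.1],[0,0,0.05],[0,0,0.05],[0,0,0],[0,0,0]],"spin":[0,0,0,0,0,0,0,0,0,0]}'
python3 -m jog '{"jaw":[5,5,5],"slide":[[0,0,0],[0,0,0],[0,0,0]],"spin":[0,0,0]}'
python3 -c "
from workcell import env
s=env.state();print(s['ee_pos'],s['ee_rot'],s['force'],s['torque'])"
```

```text
time_s: 13.8
ee_pos: [497.9, 253.5, 66.2]
ee_rot: [180.0, -0.0, 62.0]
force: [0.7, 0.3, -3.9]
gripper_width: 11.9
gripper_force: 35.0
time_s: 14.1
ee_pos: [497.8, 253.4, 66.0]
ee_rot: [180.0, -0.0, 62.0]
force: [-0.2, -0.3, -4.4]
gripper_width: 11.9
gripper_force: 35.0
[497.75034055 253.42341239  65.98682248] [ 1.79991272e+02 -1.56200521e-02  6.20120988e+01] [-0.23137304 -0.27486174 -4.37819396] [-0.14655595  0.08693294 -0.01595123]
```

```bash
for i in 1 2 3; do python3 -m jog '{"jaw":[5,5,5,5],"slide":[[0,0,0.03],[0,0,0.03],[0,0,0],[0,0,0]],"spin":[0,0,0,0]}' | egrep 'ee_pos|force:'; done;  python3 -c "
from workcell import env
s=env.state();print(s['time_s'],s['ee_pos'],s['ee_rot'],s['force'],s['torque'])"
```

```text
ee_pos: [497.7, 253.4, 64.0]
force: [1.1, -0.3, -3.5]
gripper_force: 35.0
ee_pos: [497.7, 253.4, 62.2]
force: [0.8, -0.3, -2.9]
gripper_force: 35.0
ee_pos: [497.7, 253.4, 60.4]
force: [-0.3, -0.3, -3.5]
gripper_force: 35.0
15.3 [497.65341963 253.3769864   60.41539825] [-1.79994633e+02 -5.49637236e-04  6.20112861e+01] [-0.26346124 -0.25898606 -3.45047371] [-0.09628313  0.02448128 -0.04594507]
```

```bash
for i in 1 2 3; do python3 -m jog '{"jaw":[5,5,5],"slide":[[0,0,0.02],[0,0,0],[0,0,0]],"spin":[0,0,0]}' | egrep 'ee_pos|: \[.*\]$' | grep -v rot;  python3 -c "
from workcell import env
s=env.state();print(s['torque'])"; done
```

```text
ee_pos: [497.7, 253.4, 59.9]
force: [0.0, -0.5, -3.4]
[-0.12164915  0.05809911  0.06580036]
ee_pos: [497.7, 253.4, 59.2]
force: [-0.2, -0.5, -3.2]
[-0.09281111  0.12183644 -0.03586342]
ee_pos: [497.7, 253.4, 58.6]
force: [0.5, 0.4, -4.8]
[-0.08273178  0.05195859  0.02234739]
```

The feet are already 1.8 mm below deck level with no contact, so they are inside the pit and groove. I keep lowering gently.

```bash
for i in 1 2 3; do python3 -m jog '{"jaw":[5,5,5],"slide":[[0,0,0.015],[0,0,0],[0,0,0]],"spin":[0,0,0]}' | egrep 'ee_pos|: \[.*\]$' | grep -v rot;  python3 -c "
from workcell import env
s=env.state();print(s['torque'])"; done
```

```text
ee_pos: [497.7, 253.4, 58.2]
force: [-0.4, 0.6, -4.6]
[-0.1121542   0.08828578 -0.00271588]
ee_pos: [497.7, 253.4, 57.7]
force: [-0.4, 0.7, -2.9]
[-0.12622416  0.0228972   0.04105544]
ee_pos: [497.7, 253.4, 57.3]
force: [0.5, 0.0, -3.6]
[-0.14615257  0.1029281  -0.01043369]
```

```bash
for i in 1 2 3; do python3 -m jog '{"jaw":[5,5,5],"slide":[[0,0,0.012],[0,0,0],[0,0,0]],"spin":[0,0,0]}' | egrep 'ee_pos|: \[.*\]$' | grep -v rot;  python3 -c "
from workcell import env
s=env.state();print(s['torque'])"; done
```

```text
ee_pos: [497.7, 253.4, 57.0]
force: [-0.1, 0.4, -4.3]
[-0.07384056  0.09983013  0.01943783]
ee_pos: [497.7, 253.4, 56.6]
force: [0.0, 0.1, -3.6]
[-0.16551222  0.11214884  0.01954185]
ee_pos: [497.7, 253.4, 56.2]
force: [-0.1, 0.3, -4.1]
[-0.15112393  0.05860545 -0.01797009]
```

```bash
for i in 1 2 3; do python3 -m jog '{"jaw":[5,5,5],"slide":[[0,0,0.01],[0,0,0],[0,0,0]],"spin":[0,0,0]}' | egrep 'ee_pos|: \[.*\]$' | grep -v rot;  python3 -c "
from workcell import env
s=env.state();print(s['torque'])"; done
```

```text
ee_pos: [497.8, 253.4, 56.1]
force: [0.3, -0.5, -2.7]
[-0.12776175  0.08302721 -0.05553398]
ee_pos: [497.8, 253.4, 55.9]
force: [-0.7, -0.1, -0.1]
[-0.21721201  0.17077546 -0.05118816]
ee_pos: [497.8, 253.5, 55.9]
force: [-1.6, -0.9, 3.8]
[-0.29375936  0.32152735 -0.06532708]
```

Contact came at TCP z=55.9, i.e. tray z≈45.5, which matches the home height of 45.3, with about 8 N total. I'll relax the grip so the tray settles, then open.

```bash
P='import sys;sys.path.insert(0,".")
from workcell import env
s=env.state();print(s["time_s"],s["ee_pos"],s["force"],s["torque"],s["gripper_width"])'
python3 -m jog '{"jaw":[5,5,5],"slide":[[0,0,0],[0,0,0],[0,0,0]],"spin":[0,0,0]}' 12 >/dev/null; python3 -c "$P"
python3 -m jog '{"jaw":[5,5,5,5],"slide":[[0,0,0],[0,0,0],[0,0,0],[0,0,0]],"spin":[0,0,0,0]}' 4 >/dev/null; python3 -c "$P"
```

```text
19.2 [497.80907239 253.45828667  55.81212137] [-2.1470607  -0.0592811   5.16771144] [-0.34116598  0.36228977 -0.0873328 ] 11.63000638760883
19.6 [497.77104506 253.49606614  55.78821855] [-1.31421484 -1.3463765   5.28734268] [-0.30241921  0.41802011 -0.03947872] 12.227228896310645
```

```bash
python3 -m jog '{"jaw":[14,16,18,22,28,36,44,50,50,50],"slide":[[0,0,0],[0,0,0],[0,0,0],[0,0,0],[0,0,0],[0,0,0],[0,0,0],[0,0,0],[0,0,0],[0,0,0]],"spin":[0,0,0,0,0,0,0,0,0,0]}'
python3 - <<'E'
from h import *
s=env.state();print(s["force"],s["torque"])
m=env.camera_model("side");f=cv2.cvtColor(env.grab_frame("side"),cv2.COLOR_RGB2BGR);w=cv2.cvtColor(env.grab_frame("wrist"),cv2.COLOR_RGB2BGR)
cv2.imwrite("pics/side5.png",f)
o=np.zeros((450,800,3),np.uint8);o[:,:450]=cv2.resize(f[170:245,235:310],(450,450),interpolation=2);o[:262,450:]=cv2.resize(w,(350,262));cv2.imwrite("pics/c5.png",np.clip(o*1.3,0,255).astype(np.uint8))
E
```

```text
time_s: 20.6
ee_pos: [497.7, 253.4, 55.4]
ee_rot: [180.0, -0.0, 62.0]
force: [0.4, 0.0, -1.1]
gripper_width: 50.0
gripper_force: 0.0
[ 0.4   0.01 -1.11] [-0.1   0.07  0.02]
```

View pics/c5.png

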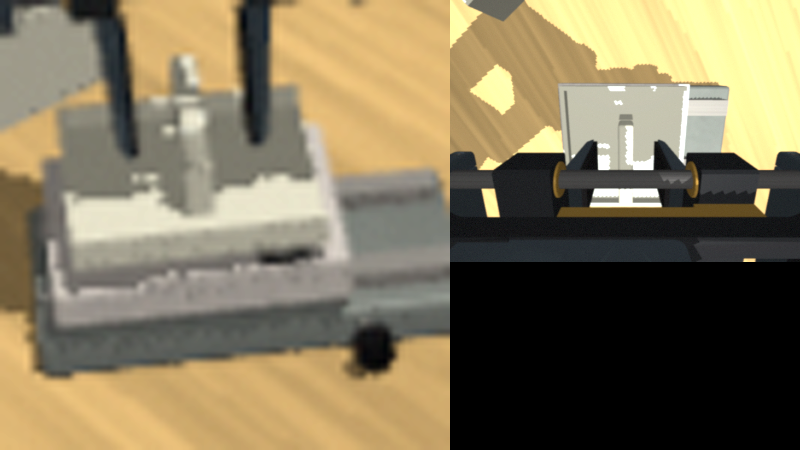

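The fingers are open and clear, and the tray sits level on the block. I retreat straight up and check with numbers.

```bash
python3 -m jog '{"jaw":[50,50,50,50,50,50,50,50,50,50],"slide":[[0,0,-0.2],[0,0,-0.6],[0,0,-0.9],[0,0,-0.9],[0,0,-0.9],[0,0,-0.7],[-0.7,0,0],[-0.7,0,0],[-0.6,0,0],[0,0,0]],"spin":[0,0,0,0,0,0,0,0,0,0]}'
python3 - <<'E'
from h import *
m=env.camera_model("wrist");f=cv2.cvtColor(env.grab_frame("wrist"),cv2.COLOR_RGB2BGR);cv2.imwrite("pics/w6.png",f)
g=cv2.cvtColor(f,cv2.COLOR_BGR2GRAY)
# expected pixels of home tray's corner/handle vs image gradient
a=np.radians(-28);X=np.array([np.cos(a),np.sin(a),0]);Y=np.array([-np.sin(a),np.cos(a),0]);o=np.array([497.75,253.4,0])
h=proj(m,[o+Y*s*35+[0,0,110.3] for s in(1,-1)]);print("expected handle-end px",h)
r=int(h[:,1].mean());c=int(h[:,0].mean());print("row profile",c-16,g[r,c-16:c+17])
E
```

```text
time_s: 21.7
ee_pos: [468.5, 199.0, 182.0]
ee_rot: [180.0, 0.0, 61.9]
force: [0.2, 0.4, 0.4]
gripper_width: 50.3
gripper_force: 0.0
expected handle-end px [[321.1  100.77]
 [321.2  200.45]]
row profile 305 [135 134 136 136 135 136 133 130 124 121 128 132 133 137 136 135 136 134
 136 135 134 134 130 125 123 128 133 135 137 137 135 136 135]
```

The handle is centred at column 321.4 against an expected 321.1, so the tray did not move on release. I hand it in.

```bash
python3 -c "
from workcell import env
print(env.job_done())"
```

```text
the job is handed in; nothing more can be done
None
```

The tray is on the stage, released, with the arm clear, and the job is handed in: contact was at about 45.5 mm (home is 45.3 mm) under about 10 N, after one empty first grip because the real fingertips sit about 31 mm above the reported tool point; no verdict came back from the hand-in.

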